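# Line up the bottles and lay out the marker for dating

## Task

Get the labelling station ready for dating: nudge the three lying bottles into a straight, even row, one centred on each yellow lane with its base flush against the stop rail and its cap towards the front. Pull the orange marker with the black cap out of the tool holder and lay it flat inside the white tray, without dropping it from a height. Leave the other tools standing in the holder and do not disturb anything else on the table.

Things in the scene. Friction and masses are not known exactly. Their poses are not given: they have to be found in the camera images.
- row_board: grey labelling board, 260 x 360 mm, 6 mm thick, fixed, with three yellow lanes 44 mm wide, 112 mm apart, running along its x and an aluminium stop rail (20 mm thick, top 30 mm over the table) along its far edge. Origin at the centre of the underside; the rail's face is at its x = +110 mm
- lane0 (a point): point on the row board's top face where lane 0's centre line meets the stop rail; x points into the rail, y along the rail. A bottle's place: its origin here, its x axis along this x
- lane1 (a point): point on the row board's top face where lane 1's centre line meets the stop rail; x points into the rail, y along the rail. A bottle's place: its origin here, its x axis along this x
- lane2 (a point): point on the row board's top face where lane 2's centre line meets the stop rail; x points into the rail, y along the rail. A bottle's place: its origin here, its x axis along this x
- bottle_a: square amber bottle with black cap, lying flat on the row board, 145 mm long: body 105 long x 44 wide x 44 high, then an 18 mm neck (24 mm dia) and a 24 mm cap (33 mm dia). About 0.3 kg. Origin at the middle of the lower edge of its flat base; its x axis points out of the base, so the cap is towards -x; z up
- bottle_b: square amber bottle with black cap, lying flat on the row board, 145 mm long: body 105 long x 44 wide x 44 high, then an 18 mm neck (24 mm dia) and a 24 mm cap (33 mm dia). About 0.3 kg. Origin at the middle of the lower edge of its flat base; its x axis points out of the base, so the cap is towards -x; z up
- bottle_c: square amber bottle with black cap, lying flat on the row board, 145 mm long: body 105 long x 44 wide x 44 high, then an 18 mm neck (24 mm dia) and a 24 mm cap (33 mm dia). About 0.3 kg. Origin at the middle of the lower edge of its flat base; its x axis points out of the base, so the cap is towards -x; z up
- holder: fixed tool holder: a dark round base 140 mm in diameter, 10 mm thick, with four upright aluminium tubes (inner diameter 32 mm, outer 38 mm, rim 100 mm over the table, floor 10 mm) centred at (+-33, +-33) mm in its frame. One tool in each tube, leaning on its rim by about 0.08 to 0.1 rad. Origin at the centre of the underside
- marker: the orange marker with the black cap: round, 16 mm in diameter, 180 mm long (the lowest 8 mm is a 6 mm thick nub, the top 50 mm is the cap, 17 mm in diameter, with a small clip standing 3 mm out on its local +x side from 137.5 to 172.5 mm), about 35 g. Starts leaning in one of the holder's tubes, cap up. Origin at the centre of its lower end, z along it towards the cap
- marker_mid (a point): the middle of the marker, on its axis, 90 mm from its lower end
- bottle_brush: stands leaning in another tube of the holder and stays there; origin at the centre of its lower end, z along it. 130 mm long: wooden 14 mm shaft, white 18 mm head on top
- stir_stick: stands leaning in another tube of the holder and stays there; origin at the centre of its lower end, z along it. 135 mm long, plain brown wood, 14 mm in diameter
- scraper: stands leaning in another tube of the holder and stays there; origin at the centre of its lower end, z along it. 139 mm long: blue handle 16 mm in diameter, thin 14 mm wide steel blade on top
- tray: fixed white marker tray with a black floor, outside 240 (x) x 90 (y) mm, 15 mm high, walls 4 mm, floor 4 to 5 mm. Origin at the centre of the underside
- tray_floor (a point): centre of the tray's inner floor, 4 mm over the table; x along the tray's length
- cap_jar: bystander: jar with a black lid, 60 mm in diameter, 75 mm high, in front of the row board; origin under its centre
- label_roll: bystander: roll of paper labels lying flat, 84 mm in diameter, 35 mm high; origin under its centre
- spray_bottle: bystander: upright white bottle with a blue cap, 64 mm in diameter, 190 mm high; origin under its centre
- label_gun: bystander: black hand label gun about 180 x 45 x 100 mm; origin under the centre of its main block, grip towards its -x
Things that resemble listed ones, but are neither listed nor needed, are in the scene too. What is shaped like the bottle_a but green is not meant.

How it is judged:
By the outcome, as a careful person would: the job done as asked, in the order asked, and still so for the second after the job is handed in, with the robot touching nothing.
It also fails if it takes over 67 s, if anything falls off the work surface, if the arm or the gripper's body presses on something with over 40 N, if the wrist force passes 120 N, or if a joint passes its speed limit or range.

## Robot

A 6-joint arm with a two-finger parallel gripper is mounted at the origin on the work surface. World frame = base frame: x ahead of the robot, y to its left, z up, the work surface at z = 0. Lengths are in mm, angles in rad, forces in N, time in s.
With the tool pointing down it reaches from about 275 to 1000 mm from the base axis. Payload 8.4 kg.
Tool frame: the origin (TCP) lies at the very end of the fingers, on their centre line; the grasp point (between the pads) lies 19 mm behind it; z points along the fingers, y is the line along which they close (so a half turn about z gives the same grasp; the last joint's range is limited). The gripper opens to 85 mm and grips with 20 to 120 N. Pads are 22 mm wide; open, the fingers measure 114 mm over their backs; the gripper's body (76 mm by 85 mm) begins 54 mm behind the grasp point. The pads swing forward as they close: fully open they stand 13 mm farther back than shut.
Start: joints at [-1.193, 0.353, 1.633, -0, 1.155, -0.002], TCP at [231.708, -580.465, 231.281] pointing down, gripper open.
Joint ranges: [-2.63, 2.63], [-0.92, 2.1], [0.06, 2.66], [-1.3, 4.44], [0, 2.69], [-3.02, 3.02]. Speed limits (rad/s): [2.22, 2.22, 2.79, 3.14, 3.14, 3.14].

## Interface

Orientations are given as [roll, pitch, yaw] about the fixed x, y, z axes, in that order (R = Rz(yaw) Ry(pitch) Rx(roll)).
In Python, from rig import telemetry, imaging, r gives the robot as it stands. The module is installed in compiled form; this text tells all that it offers.
- The arm moves only by the tool step_arm, never from a script. Its argument "moves" is a list of rows, each a list of 3 entries, a list of its own where there are three numbers: the turn, a rotation vector about the tool's x, y, z scaled (see below), then the shift along the tool's x, y, z scaled (see below), then the opening, from -1 (shut) to 1 (fully open). A call has 1 to 8 rows; each row is the pose to reach, as a shift and turn from the pose commanded when the call began, along the tool's axes at that moment; what a row does not reach only later rows make up. The controller multiplies each number of a shift by 200 mm and each number of a turn by 45 degrees. A row lasts 1/10 s, in which the tool goes at most 50 mm and 8.59 degrees, less where a joint would pass 70% of its speed; a pose out of reach is approached as far as the arm can. A call with a number of a shift or a turn outside -1 to 1 is refused whole. A call with a gripper value outside its range is refused whole. The fingers move at their own pace and stop on an object; "squeeze" is the grip in N (left out, the last holds). Time passes only in rows, so rows that repeat a pose let the fingers close. It gives the time, the measured TCP pose, the force, the opening and the grip force at its end, in the units of the state.
- telemetry.sense(): the state, without advancing time (a new reading comes with each control period).
- imaging.grab_frame(name): name is "scene" or "top" or "wrist"; returns the picture (480x640x3 uint8, red, green, blue); there is no depth.
- imaging.calibration(name): a dict with "fx", "fy", "cx", "cy" (pixels), "cam_to_world" (4x4, takes a point from camera to world coordinates). Camera axes: x right, y up, looking along -z (the intrinsics and any distortion apply to the point x, -y, -z); pixel columns grow to the right and rows downward; lengths in mm; the calibration is good to about 2 mm. A picture is of the moment at which its call begins: read the wrist's pose just before it. calibration takes no time and is no camera call; for the wrist camera it gives the pose at the moment of the call.
- r.sign_off(): hands the job in; it is judged then, once.
Trained networks look in the newest picture that a camera, given by its name, has taken for a name from the list of things; names that differ only in an ending like _2 or _b are one class to them, and where a whole thing is asked for, a point or a joint stands for the part that bears it (a point fixed in the world has none). Each returns a list of dicts, best first, with "conf" (0 to 1); they miss things now and then, are a little off and sometimes report something else, mostly with a low value. They report only what shows in the picture. A call takes as long as a camera call. They do not tell look-alikes from the thing itself.
- imaging.recognise(camera, name): "extent" ([left, top, width, height] in pixels, round what is visible of it).
- imaging.mark_of(camera, name): "xy" ([column, row] in pixels: a listed point, or the origin of a listed thing).
The state is a dict: "clock": time; "qpos": joint angles; "qvel": joint speeds; "joint_efforts": joint torques, N m; "eef_pos": TCP position; "tcp_rot": TCP orientation; "contact_force": force on the tool from outside, world axes, zero at the start; "wrist_torque": the same for the moment, N m; "opening": opening from 0.0 (shut) to 1.0 (fully open); "grasp_force": force on a finger pad.
Only numpy, scipy, OpenCV 4.12 (cv2) and the standard library are available. Lean on these libraries where they do the work, as an engineer would, in place of code of your own. Each camera call takes 0.05 s, during which the arm holds its last target. There are 200 camera calls.

## Working session

There is one attempt and no reset: what is moved stays moved. The work goes in short steps, Python scripts to look and compute and a tool call to move; the robot and the scene stay as the last step left them, time stands still between calls to the robot, and variables do not carry over. Pictures are saved under pics/ and viewed, at most 10 in all, crops included, and the job is handed in when it is done.

Besides the shell and the picture viewer there is one more tool, called as name(argument=value, ...) on one line, values as JSON. step_arm: Moves the arm, as the interface text tells. Its arguments: {"type":"object","properties":{"moves":{"type":"array"},"squeeze":{"type":"number"}},"required":["moves"]}

```bash
mkdir -p pics; ls; cat > h.py <<'E'
import numpy as np, cv2
from rig import telemetry, imaging, r
def ray(cal,px):
    # ignoring distortion
    d=np.array([(px[0]-cal['cx'])/cal['fx'],-(px[1]-cal['cy'])/cal['fy'],-1.])
    T=np.array(cal['cam_to_world']); return T[:3,3],T[:3,:3]@d
def at_z(cal,px,z):
    o,d=ray(cal,px); return o+d*(z-o[2])/d[2]
def proj(cal,p):
    T=np.linalg.inv(np.array(cal['cam_to_world'])); c=T[:3,:3]@np.array(p,float)+T[:3,3]
    return np.array([cal['cx']+cal['fx']*c[0]/-c[2],cal['cy']-cal['fy']*c[1]/-c[2]])
def save(name,im): cv2.imwrite('pics/'+name+'.png',im[...,::-1])
E
python3 - <<'E'
from h import *
for c in('top','scene'):
    im=imaging.grab_frame(c);save(c+'0',im);cal=imaging.calibration(c)
    print(c,{k:np.round(v,3).tolist() for k,v in cal.items()})
    for n in ['row_board','lane0','lane1','lane2','bottle_a','holder','marker','tray_floor','cap_jar','label_roll']:
        for q in imaging.mark_of(c,n)[:5]: print(n,np.round(q['xy'],1),round(q['conf'],2),at_z(cal,q['xy'],0).round(0))
print(telemetry.sense()['clock'])
E
```

```text
pics
top {'fx': 464.677, 'fy': 464.677, 'cx': 313.226, 'cy': 244.17, 'cam_to_world': [[-0.008, 0.998, -0.068, 453.898], [-1.0, -0.009, -0.01, -37.306], [-0.01, 0.068, 0.998, 1258.358], [0.0, 0.0, 0.0, 1.0]]}
row_board [383.4 227.2] 0.83 [ 585. -216.    0.]
lane0 [377.8 188.9] 0.81 [ 690. -203.    0.]
lane0 [415.1 184.8] 0.8 [ 700. -305.    0.]
lane0 [333.  192.3] 0.8 [682. -80.   0.]
lane1 [377.8 188.9] 0.81 [ 690. -203.    0.]
lane1 [415.1 184.8] 0.8 [ 700. -305.    0.]
lane1 [333.  192.3] 0.8 [682. -80.   0.]
lane2 [377.8 188.9] 0.81 [ 690. -203.    0.]
lane2 [415.1 184.8] 0.8 [ 700. -305.    0.]
lane2 [333.  192.3] 0.8 [682. -80.   0.]
bottle_a [369.9 343.3] 0.95 [ 273. -174.    0.]
bottle_a [376.6 198.3] 0.81 [ 664. -199.    0.]
bottle_a [421.2 201.2] 0.7 [ 655. -320.    0.]
bottle_a [336.3 205.4] 0.59 [646. -89.   0.]
holder [183.8 262.3] 0.82 [494. 327.   0.]
marker [195.  274.7] 0.64 [460. 296.   0.]
tray_floor [248.1 241. ] 0.88 [550. 152.   0.]
cap_jar [335.2 310.8] 0.77 [360. -83.   0.]
label_roll [240.7 178.9] 0.74 [722. 173.   0.]
scene {'fx': 489.22, 'fy': 489.22, 'cx': 
[... 569 characters left out ...]
2 [186.6 256.1] 0.64 [ 690. -321.   -0.]
lane2 [223.8 276.8] 0.61 [ 687. -204.    0.]
bottle_a [322.7 176.5] 0.78 [ 274. -182.    0.]
bottle_a [198.3 246.5] 0.72 [ 652. -316.    0.]
bottle_a [230.6 269.9] 0.67 [ 662. -203.    0.]
bottle_a [270.1 287.7] 0.62 [651. -92.   0.]
holder [458.1 320.5] 0.83 [486. 321.   0.]
holder [199.4 243.3] 0.52 [ 643. -320.    0.]
holder [187.1 256.6] 0.3 [ 691. -319.    0.]
tray_floor [225.1 275.8] 0.65 [ 683. -203.    0.]
tray_floor [379.7 299.3] 0.64 [536. 143.   0.]
cap_jar [341.6 213.2] 0.94 [360. -68.   0.]
label_roll [350.9 371.4] 0.65 [725. 176.   0.]
label_roll [188.6 258.8] 0.64 [ 694. -311.    0.]
label_roll [249.2 146.2] 0.48 [ 290. -432.    0.]
1.1
```

View pics/top0.png

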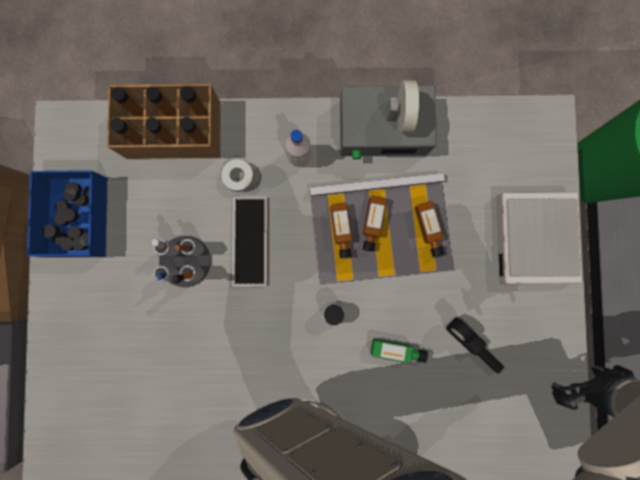

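View pics/scene0.png

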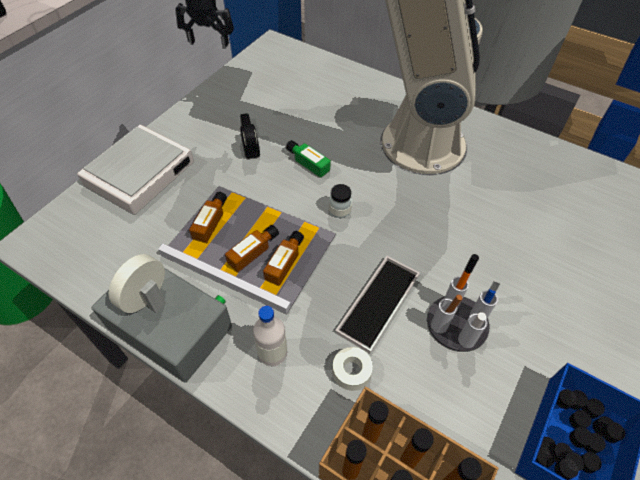

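```bash
python3 - <<'E'
from h import *
t=cv2.imread('pics/top0.png');s=cv2.imread('pics/scene0.png')
a=cv2.resize(t[170:290,300:460],(800,600),interpolation=cv2.INTER_CUBIC);cv2.imwrite('pics/c1.png',a)
b=cv2.resize(s[245:355,420:500],(400,550),interpolation=cv2.INTER_CUBIC)
c=cv2.resize(t[225:295,145:215],(400,400),interpolation=cv2.INTER_CUBIC);c=cv2.copyMakeBorder(c,0,150,0,0,cv2.BORDER_CONSTANT)
cv2.imwrite('pics/c2.png',np.hstack([b,c]))
E
```

```text
(no output)
```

View pics/c1.png

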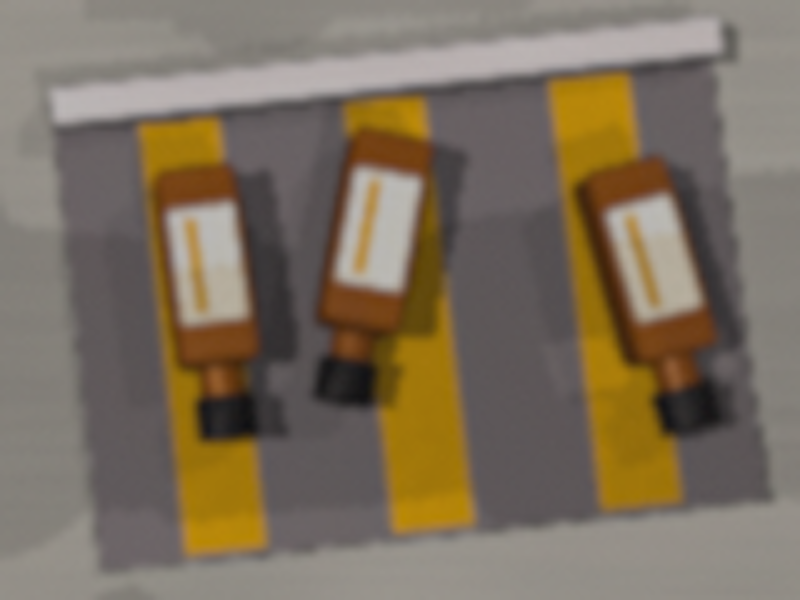

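View pics/c2.png

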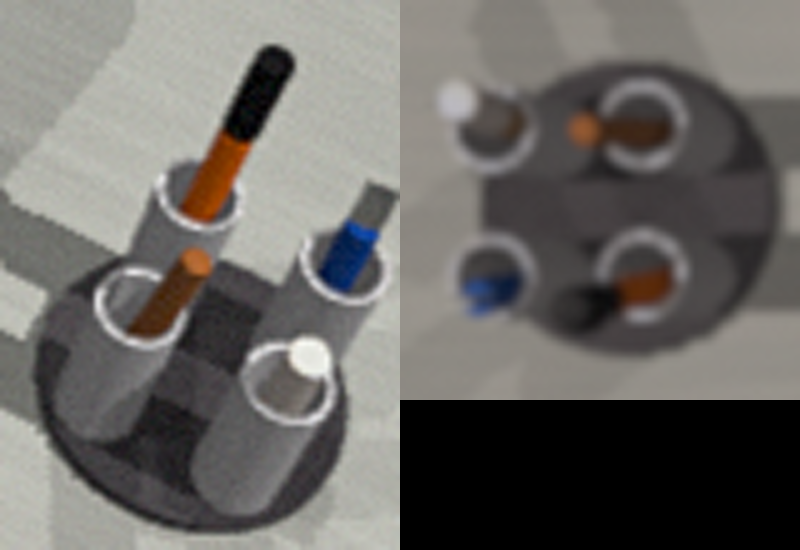

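```bash
python3 - <<'E'
from h import *
cal=imaging.calibration('top')
P=lambda u,v,z:at_z(cal,(300+u/5,170+v/5),z)
for t,b in(((181,121),(227,549)),((386,99),(433,529)),((592,77),(640,506))):
    p,q=P(*t,6),P(*b,6);d=p-q;print('lane',p.round(1),q.round(1),np.linalg.norm(d).round(1),np.arctan2(d[1],d[0]).round(4))
# rail top front edge
p,q=P(52,125,30),P(722,58,30);d=p-q;print('rail top front',p.round(1),q.round(1),np.linalg.norm(d).round(1),np.arctan2(-d[0],d[1]).round(4))
# bottles top faces z=50: base corners, far corners
for c in([(155,172),(233,165),(184,367),(256,360)],[(355,130),(430,142),(318,322),(395,333)],[(585,183),(662,158),(640,361),(713,343)]):
    w=[P(*x,50) for x in c];d=(w[0]+w[1]-w[2]-w[3])/2
    print('bottle base',((w[0]+w[1])/2).round(1),'mid',(sum(w)/4).round(1),np.linalg.norm(d).round(1),'w',np.linalg.norm(w[0]-w[1]).round(1),'yaw',np.arctan2(d[1],d[0]).round(3))
# holder / tray
C=lambda u,v,z:at_z(cal,(145+u*.175,225+v*.175),z)
for n,x in(('brush',(92,122)),('stir',(242,125)),('scr',(92,275)),('mk',(242,275))): print('rim',n,C(*x,100).round(1))
print('cap',C(155,312,185).round(1),C(185,308,185).round(1))
t=cv2.imread('pics/top0.png')
hsv=cv2.cvtColor(t,cv2.COLOR_BGR2HSV);m=((hsv[...,2]<40)).astype(np.uint8)
n,l,st,ce=cv2.connectedComponentsWithStats(m)
i=l[241,250];pts=np.argwhere(l==i)[:,::-1].astype(np.float32);rc=cv2.minAreaRect(pts);print(rc)
bp=[at_z(cal,x,4) for x in cv2.boxPoints(rc)];print(np.round(bp,1),np.mean(bp,0).round(1))
s=telemetry.sense();print(s['eef_pos'],s['tcp_rot'],s['opening'])
w=imaging.calibration('wrist');R=np.array(w['cam_to_world']);print(w['fx'],R.round(3))
E
```

```text
lane [675.5 -88.7   6. ] [ 443.1 -110.7    6. ] 233.4 0.0945
lane [ 686.5 -200.2    6. ] [ 452.9 -221.4    6. ] 234.5 0.0902
lane [ 697.4 -312.3    6. ] [ 464.4 -332.5    6. ] 233.9 0.0866
rail top front [669.8 -18.8  30. ] [ 702.3 -376.5   30. ] 359.1 0.0907
bottle base [642.5 -93.4  50. ] mid [591.2 -99.5  50. ] 103.3 w 41.0 yaw 0.12
bottle base [ 658.7 -197.6   50. ] mid [ 608.4 -187.3   50. ] 102.6 w 39.7 yaw -0.201
bottle base [ 639.3 -317.9   50. ] mid [ 591.5 -330.5   50. ] 98.7 w 42.5 yaw 0.258
rim brush [531.2 355.4 100. ]
rim stir [529.3 289.4 100. ]
rim scr [464.2 354.4 100. ]
rim mk [463.7 288.7 100. ]
cap [448.3 299.9 185. ] [449.8 287.7 185. ]
((249.0, 241.5), (81.0, 26.0), 90.0)
[[659.8 184.7   4. ]
 [659.1 113.7   4. ]
 [439.  113.8   4. ]
 [439.5 183.9   4. ]] [549.4 149.    4. ]
[ 231.71465992 -580.45171003  231.28431695] [-3.14157864e+00  2.60197633e-06  3.79777461e-01] 1.0018714289997623
413.59518492574125 [[ 3.71000e-01  8.85000e-01  2.83000e-01  3.03388e+02]
 [-9.29000e-01  3.53000e-01  1.14000e-01 -5.51604e+02]
 [ 1.00000e-03 -3.05000e-01  9.52000e-01  3.74891e+02]
 [ 0.00000e+00  0.00000e+00  0.00000e+00  1.00000e+00]]
```

```bash
cat >> h.py <<'E'
from scipy.spatial.transform import Rotation as Ro
def down(psi): return Ro.from_euler('xyz',[np.pi,0,psi])
def plan(wps):
    """wps: list of (pos, Rotation); prints chained turn/shift per call"""
    s=telemetry.sense(); p=np.array(s['eef_pos']); R=Ro.from_euler('xyz',s['tcp_rot'])
    print('t',round(s['clock'],2),'at',p.round(1),'rot',np.round(s['tcp_rot'],3),'q',np.round(s['qpos'],3),'F',np.round(s['contact_force'],1),'open',round(s['opening'],3),'g',round(s['grasp_force'],1))
    for P,Q in wps:
        P=np.array(P,float); sh=(R.inv().apply(P-p)/200).round(3); tu=((R.inv()*Q).as_rotvec()/np.deg2rad(45)).round(3)
        n=max(np.linalg.norm(sh)*4,np.linalg.norm(tu)*45/8.59)
        print('turn',tu.tolist(),'shift',sh.tolist(),'rows>=',n.round(1),'OUT' if max(abs(sh).max(),abs(tu).max())>1 else '')
        p=p+R.apply(sh*200); R=R*Ro.from_rotvec(tu*np.deg2rad(45))
E
python3 - <<'E'
from h import *
plan([((400,-400,225),down(.24)),((560,-205,215),down(.09))])
E
```

```text
t 1.1 at [ 231.7 -580.5  231.3] rot [-3.142  0.     0.38 ] q [-1.193  0.353  1.633 -0.     1.155 -0.002] F [-0.4  0.2 -0.7] open 1.002 g 0.0
turn [-0.0, 0.0, 0.178] shift [1.116, -0.526, 0.031] rows>= 4.9 OUT
turn [-0.0, 0.0, 0.191] shift [1.009, -0.757, 0.05] rows>= 5.0 OUT
```

step_arm(moves=[[[0,0,0.18],[1,-0.5,0.03],0.4],[[0,0,0.18],[1,-0.5,0.03],0.4],[[0,0,0.18],[1,-0.5,0.03],0.4],[[0,0,0.18],[1,-0.5,0.03],0.4],[[0,0,0.18],[1,-0.5,0.03],0.4]])

```text
clock: 1.6
eef_pos: [382.3, -410.6, 225.3]
tcp_rot: [-3.141, -0.001, 0.24]
contact_force: [0.2, -0.2, 0.0]
opening: 0.697
grasp_force: 0.0
```

step_arm(moves=[[[0,0,0.19],[1,-0.78,0.05],0.4],[[0,0,0.19],[1,-0.78,0.05],0.4],[[0,0,0.19],[1,-0.78,0.05],0.4],[[0,0,0.19],[1,-0.78,0.05],0.4],[[0,0,0.19],[1,-0.78,0.05],0.4],[[0,0,0.19],[1,-0.78,0.05],0.4]])

```text
clock: 2.2
eef_pos: [540.6, -210.7, 215.2]
tcp_rot: [-3.141, -0.001, 0.093]
contact_force: [-0.5, -0.5, 0.5]
opening: 0.7
grasp_force: 0.0
```

```bash
python3 - <<'E'
from h import *
cal=imaging.calibration('wrist');im=imaging.grab_frame('wrist')
cal=imaging.calibration('wrist')
save('w1',im);np.save('w1cal.npy',cal,allow_pickle=True);plan([])
for n in ['lane0','bottle_a']:
    for q in imaging.mark_of('wrist',n)[:4]: print(n,np.round(q['xy'],1),round(q['conf'],2),at_z(cal,q['xy'],6).round(1))
E
```

```text
t 2.25 at [ 539.9 -211.7  215.1] rot [-3.141e+00 -1.000e-03  9.300e-02] q [-3.770e-01  2.990e-01  1.749e+00  1.000e-03  1.093e+00  1.101e+00] F [-0.6 -0.2 -0.5] open 0.699 g 0.0
lane0 [463.   7.] 0.89 [ 697.9 -310.6    6. ]
lane0 [166.8   8.2] 0.76 [676.1 -86.4   6. ]
lane0 [315.7   1.5] 0.66 [ 691.2 -198.8    6. ]
bottle_a [260.3 439.8] 0.92 [ 274.2 -178.9    6. ]
bottle_a [175.4  57.7] 0.88 [641.8 -92.6   6. ]
bottle_a [313.1  44.3] 0.8 [ 661.5 -199.5    6. ]
```

View pics/w1.png

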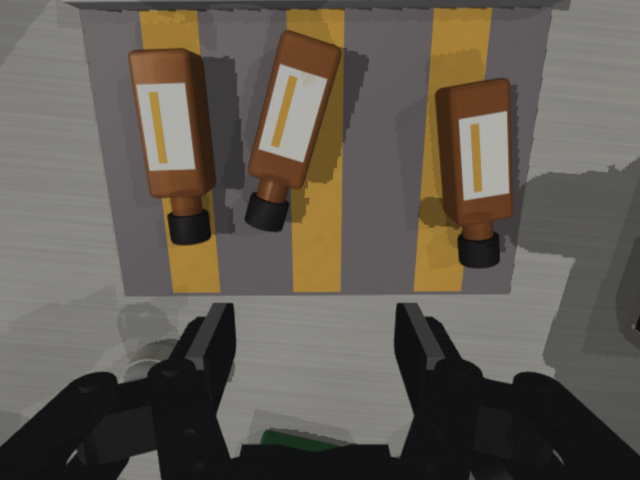

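```bash
python3 - <<'E'
from h import *
cal=np.load('w1cal.npy',allow_pickle=True).item()
P=lambda p,z:at_z(cal,p,z)
for t,b in(((169,12),(195,293)),((315,11),(317,292)),((461,9),(439,291))):
    p,q=P(t,6),P(b,6);d=p-q;print('lane',p.round(1),q.round(1),np.linalg.norm(d).round(1),np.arctan2(d[1],d[0]).round(4))
for c in([(130,52),(187,48),(151,197),(204,196)],[(283,31),(340,46),(250,180),(303,188)],[(453,85),(510,79),(458,222),(512,216)]):
    w=[P(x,50) for x in c];d=(w[0]+w[1]-w[2]-w[3])/2
    print('bottle base',((w[0]+w[1])/2).round(1),'mid',(sum(w)/4).round(1),np.linalg.norm(d).round(1),'w',np.linalg.norm(w[0]-w[1]).round(1),'yaw',np.arctan2(d[1],d[0]).round(3))
# bottle A: grasp waypoint
plan([((592,-331,120),down(.2)),((592,-331,22),down(.2))])
E
```

```text
lane [673.7 -88.1   6. ] [ 439.5 -109.     6. ] 235.1 0.0892
lane [ 684.7 -198.9    6. ] [ 451.1 -222.6    6. ] 234.8 0.1011
lane [ 696.4 -309.4    6. ] [ 462.6 -336.     6. ] 235.2 0.1133
bottle base [642.5 -95.1  50. ] mid [ 591.8 -101.2   50. ] 102.1 w 39.4 yaw 0.12
bottle base [ 659.4 -198.9   50. ] mid [ 608.5 -190.2   50. ] 103.2 w 39.8 yaw -0.168
bottle base [ 642.8 -319.7   50. ] mid [ 594.1 -331.7   50. ] 100.4 w 39.6 yaw 0.242
t 2.35 at [ 537.8 -214.4  215.1] rot [3.141e+00 1.000e-03 9.100e-02] q [-0.382  0.298  1.75  -0.     1.094  1.099] F [-0.1 -0.6  0.7] open 0.698 g 0.0
turn [0.0, 0.001, -0.139] shift [0.217, 0.605, 0.476] rows>= 3.2 
turn [0.0, -0.0, -0.0] shift [0.0, 0.0, 0.49] rows>= 2.0
```

```bash
python3 - <<'E'
from h import *
plan([((593,-331,110),down(.25)),((593,-331,14),down(.25)),((640.7,-316.4,14),down(.096)),((646.7,-315.9,14),down(.096))])
E
```

```text
t 2.35 at [ 537.8 -214.4  215.1] rot [3.141e+00 1.000e-03 9.100e-02] q [-0.382  0.298  1.75  -0.     1.094  1.099] F [-0.1 -0.6  0.7] open 0.698 g 0.0
turn [0.0, 0.001, -0.203] shift [0.222, 0.605, 0.526] rows>= 3.3 
turn [0.0, -0.0, 0.0] shift [0.0, 0.0, 0.48] rows>= 1.9 
turn [0.0, -0.0, 0.196] shift [0.249, -0.011, -0.0] rows>= 1.0 
turn [0.0, -0.0, 0.0] shift [0.03, 0.0, -0.0] rows>= 0.1
```

step_arm(moves=[[[0,0,-0.2],[0.22,0.605,0.52],0.4],[[0,0,-0.2],[0.22,0.605,0.52],0.4],[[0,0,-0.2],[0.22,0.605,0.52],0.4],[[0,0,-0.2],[0.22,0.605,0.52],0.4],[[0,0,-0.2],[0.22,0.605,0.52],0.4]], squeeze=25)

```text
clock: 2.85
eef_pos: [590.6, -333.4, 109.2]
tcp_rot: [-3.14, 0.003, 0.243]
contact_force: [-0.2, 0.9, 0.3]
opening: 0.705
grasp_force: 0.0
```

step_arm(moves=[[[0,0,0],[0,0,0.2],0.4],[[0,0,0],[0,0,0.4],0.4],[[0,0,0],[0,0,0.48],0.4],[[0,0,0],[0,0,0.48],0.4],[[0,0,0],[0,0,0.48],0],[[0,0,0],[0,0,0.48],-0.2],[[0,0,0],[0,0,0.48],-0.2],[[0,0,0],[0,0,0.48],-0.2]])

```text
clock: 3.65
eef_pos: [593.7, -331.8, 17.5]
tcp_rot: [3.14, -0.002, 0.246]
contact_force: [-0.9, 1.3, 8.6]
opening: 0.511
grasp_force: 27.9
```

```bash
python3 - <<'E'
from h import *
plan([((640.7,-316.4,14),down(.096)),((647.7,-315.9,14),down(.096))])
E
```

```text
t 3.65 at [ 593.7 -331.8   17.5] rot [ 3.14e+00 -2.00e-03  2.46e-01] q [-0.512  0.674  1.64   0.     0.825  0.813] F [-0.9  1.3  8.6] open 0.511 g 27.9
turn [0.002, -0.003, 0.191] shift [0.247, -0.017, 0.018] rows>= 1.0 
turn [0.0, 0.0, 0.0] shift [0.035, 0.001, 0.0] rows>= 0.1
```

step_arm(moves=[[[0,0,0.06],[0.06,0,-0.02],-0.2],[[0,0,0.13],[0.12,-0.005,-0.02],-0.2],[[0,0,0.19],[0.18,-0.01,-0.02],-0.2],[[0,0,0.19],[0.22,-0.017,-0.02],-0.2],[[0,0,0.19],[0.245,-0.017,-0.02],-0.2],[[0,0,0.19],[0.255,-0.017,-0.02],-0.2]])

```text
clock: 4.25
eef_pos: [641.4, -315.3, 19.4]
tcp_rot: [3.141, -0.0, 0.099]
contact_force: [-0.4, 0.8, -2.9]
opening: 0.512
grasp_force: 26.6
```

step_arm(moves=[[[0,0,0],[0.01,0,0],-0.2],[[0,0,0],[0.02,0,0],-0.2],[[0,0,0],[0.03,0,0],-0.2],[[0,0,0],[0.03,0,0],-0.2]])

```text
clock: 4.65
eef_pos: [646.4, -315.0, 19.1]
tcp_rot: [-3.141, 0.001, 0.097]
contact_force: [-2.9, -0.4, -2.7]
opening: 0.509
grasp_force: 26.5
```

```bash
python3 - <<'E'
from h import *
cal=imaging.calibration('wrist');im=imaging.grab_frame('wrist')
save('w2',im);s=telemetry.sense();print(s['wrist_torque'])
plan([((649,-315.4,14),down(.096))])
E
```

```text
[-0.08877492  0.43469816 -0.06311407]
t 4.7 at [ 646.4 -315.    19.1] rot [-3.141e+00  1.000e-03  9.700e-02] q [-0.455  0.721  1.538 -0.     0.884  1.019] F [-2.4 -0.3 -2.7] open 0.512 g 26.5
turn [-0.001, 0.002, 0.001] shift [0.013, 0.003, 0.025] rows>= 0.1
```

View pics/w2.png

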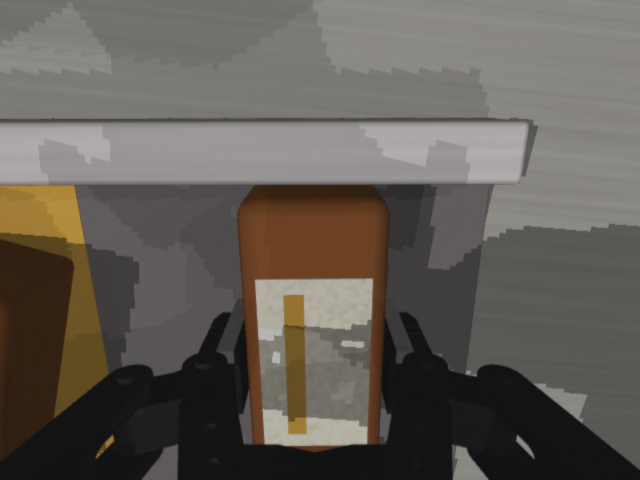

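step_arm(moves=[[[0,0,0],[0.01,0,0],-0.2],[[0,0,0],[0.02,0,0],-0.2],[[0,0,0],[0.02,0,0],-0.2]])

```text
clock: 5.0
eef_pos: [646.7, -314.5, 18.6]
tcp_rot: [-3.139, 0.008, 0.097]
contact_force: [-16.9, -2.4, 6.0]
opening: 0.511
grasp_force: 25.6
```

step_arm(moves=[[[0,0,0],[-0.015,0,0],-0.2],[[0,0,0],[-0.015,0,0],0.1],[[0,0,0],[-0.015,0,0],0.4],[[0,0,0],[-0.015,0,0],0.4],[[0,0,0],[-0.015,0,-0.2],0.4],[[0,0,0],[-0.015,0,-0.45],0.4],[[0,0,0],[-0.015,0,-0.45],0.4]])

```text
clock: 5.7
eef_pos: [652.8, -316.8, 117.2]
tcp_rot: [3.135, -0.01, 0.097]
contact_force: [0.5, -0.6, 1.6]
opening: 0.703
grasp_force: 0.0
```

```bash
python3 - <<'E'
from h import *
plan([((608.5,-189.5,110),down(-.185)),((608.5,-189.5,18),down(-.185)),((630,-205,20),down(.097)),((636,-204.5,20),down(.097))])
E
```

```text
t 5.7 at [ 652.8 -316.8  117.2] rot [ 3.135 -0.01   0.097] q [-0.454  0.608  1.493  0.     1.029  1.019] F [ 0.5 -0.6  1.6] open 0.703 g 0.0
turn [0.006, -0.014, 0.359] shift [-0.159, -0.655, 0.03] rows>= 2.7 
turn [0.0, -0.0, 0.0] shift [-0.0, -0.0, 0.46] rows>= 1.8 
turn [0.0, -0.0, -0.359] shift [0.12, 0.056, -0.01] rows>= 1.9 
turn [0.0, -0.0, 0.0] shift [0.03, 0.001, 0.0] rows>= 0.1
```

step_arm(moves=[[[0,0,0.36],[-0.15,-0.65,0.03],0.4],[[0,0,0.36],[-0.15,-0.65,0.03],0.4],[[0,0,0.36],[-0.15,-0.65,0.03],0.4],[[0,0,0.36],[-0.15,-0.65,0.03],0.4],[[0,0,0.36],[-0.15,-0.65,0.03],0.4]])

```text
clock: 6.2
eef_pos: [606.5, -187.9, 103.9]
tcp_rot: [3.141, -0.002, -0.184]
contact_force: [0.9, -0.1, 0.1]
opening: 0.701
grasp_force: 0.0
```

step_arm(moves=[[[0,0,0],[0,0,0.2],0.4],[[0,0,0],[0,0,0.4],0.4],[[0,0,0],[0,0,0.45],0.4],[[0,0,0],[0,0,0.45],0.4],[[0,0,0],[0,0,0.45],0],[[0,0,0],[0,0,0.45],-0.2],[[0,0,0],[0,0,0.45],-0.2],[[0,0,0],[0,0,0.45],-0.2]])

```text
clock: 7.0
eef_pos: [606.7, -188.9, 14.8]
tcp_rot: [3.141, -0.003, -0.186]
contact_force: [-0.9, -1.1, 6.0]
opening: 0.513
grasp_force: 27.7
```

```bash
python3 - <<'E'
from h import *
plan([((630,-205.2,20),down(.097)),((638,-204.4,20),down(.097))])
E
```

```text
t 7.0 at [ 606.7 -188.9   14.8] rot [ 3.141e+00 -3.000e-03 -1.860e-01] q [-0.304  0.627  1.747 -0.     0.765  1.453] F [-0.9 -1.1  6. ] open 0.513 g 27.7
turn [0.001, -0.003, -0.36] shift [0.13, 0.059, -0.025] rows>= 1.9 
turn [0.0, -0.0, 0.0] shift [0.04, -0.0, -0.0] rows>= 0.2
```

step_arm(moves=[[[0,0,-0.1],[0.03,0.015,-0.03],-0.2],[[0,0,-0.2],[0.06,0.03,-0.03],-0.2],[[0,0,-0.3],[0.1,0.045,-0.03],-0.2],[[0,0,-0.36],[0.13,0.059,-0.03],-0.2],[[0,0,-0.36],[0.13,0.059,-0.03],-0.2]])

```text
clock: 7.5
eef_pos: [629.7, -205.1, 19.6]
tcp_rot: [3.141, -0.001, 0.098]
contact_force: [-0.7, -0.2, -2.8]
opening: 0.513
grasp_force: 26.6
```

step_arm(moves=[[[0,0,0],[0.015,0,0],-0.2],[[0,0,0],[0.03,0,0],-0.2],[[0,0,0],[0.035,0,0],-0.2],[[0,0,0],[0.035,0,0],-0.2]])

```text
clock: 7.9
eef_pos: [632.5, -203.8, 18.5]
tcp_rot: [-3.14, 0.007, 0.097]
contact_force: [-11.0, -1.9, 2.2]
opening: 0.511
grasp_force: 27.1
```

step_arm(moves=[[[0,0,0],[0.008,0,0],-0.2],[[0,0,0],[0.008,0,0],-0.2],[[0,0,0],[-0.02,0,0],-0.2],[[0,0,0],[-0.02,0,0],0.1],[[0,0,0],[-0.02,0,0],0.4],[[0,0,0],[-0.02,0,0],0.4],[[0,0,0],[-0.02,0,-0.25],0.4],[[0,0,0],[-0.02,0,-0.45],0.4]])

```text
clock: 8.7
eef_pos: [632.0, -204.2, 110.1]
tcp_rot: [-3.141, 0.001, 0.097]
contact_force: [1.1, -0.1, 0.7]
opening: 0.7
grasp_force: 0.0
```

```bash
python3 - <<'E'
from h import *
plan([((592,-100.5,110),down(.12)),((592,-100.5,18),down(.12)),((618,-94,20),down(.097)),((628,-93,20),down(.097))])
E
```

```text
t 8.7 at [ 632.  -204.2  110.1] rot [-3.141e+00  1.000e-03  9.700e-02] q [-0.315  0.538  1.637  0.     0.967  1.159] F [ 1.1 -0.1  0.7] open 0.7 g 0.0
turn [-0.001, 0.001, -0.029] shift [-0.149, -0.535, 0.001] rows>= 2.2 
turn [0.0, 0.0, -0.0] shift [0.0, -0.0, 0.46] rows>= 1.8 
turn [0.0, 0.0, 0.029] shift [0.133, -0.017, -0.01] rows>= 0.5 
turn [0.0, 0.0, 0.0] shift [0.05, -0.0, 0.0] rows>= 0.2
```

step_arm(moves=[[[0,0,-0.03],[-0.15,-0.535,0],0.4],[[0,0,-0.03],[-0.15,-0.535,0],0.4],[[0,0,-0.03],[-0.15,-0.535,0],0.4],[[0,0,-0.03],[-0.15,-0.535,0],0.4]])

```text
clock: 9.1
eef_pos: [591.6, -99.2, 109.8]
tcp_rot: [3.142, -0.0, 0.123]
contact_force: [0.5, -1.0, 0.2]
opening: 0.702
grasp_force: 0.0
```

step_arm(moves=[[[0,0,0],[0,0,0.2],0.4],[[0,0,0],[0,0,0.4],0.4],[[0,0,0],[0,0,0.455],0.4],[[0,0,0],[0,0,0.455],0.4],[[0,0,0],[0,0,0.455],0],[[0,0,0],[0,0,0.455],-0.2],[[0,0,0],[0,0,0.455],-0.2],[[0,0,0],[0,0,0.44],-0.2]])

```text
clock: 9.9
eef_pos: [592.0, -100.9, 22.0]
tcp_rot: [3.141, -0.001, 0.121]
contact_force: [0.7, 0.7, -2.7]
opening: 0.51
grasp_force: 26.5
```

```bash
python3 - <<'E'
from h import *
plan([((618,-93.9,20),down(.097)),((627,-93,20),down(.097))])
E
```

```text
t 9.9 at [ 592.  -100.9   22. ] rot [ 3.141e+00 -1.000e-03  1.210e-01] q [-0.171  0.579  1.824 -0.     0.738  1.279] F [ 0.7  0.7 -2.7] open 0.51 g 26.5
turn [0.0, -0.001, 0.03] shift [0.134, -0.019, 0.01] rows>= 0.5 
turn [0.0, 0.0, 0.0] shift [0.045, -0.0, -0.0] rows>= 0.2
```

step_arm(moves=[[[0,0,0.01],[0.045,-0.006,0.005],-0.2],[[0,0,0.03],[0.09,-0.012,0.005],-0.2],[[0,0,0.03],[0.134,-0.019,0.005],-0.2],[[0,0,0.03],[0.134,-0.019,0.005],-0.2]])

```text
clock: 10.3
eef_pos: [619.8, -93.5, 20.4]
tcp_rot: [3.141, -0.002, 0.098]
contact_force: [0.3, -0.0, -3.4]
opening: 0.507
grasp_force: 26.5
```

step_arm(moves=[[[0,0,0],[0.015,0,0],-0.2],[[0,0,0],[0.03,0,0],-0.2],[[0,0,0],[0.045,0,0],-0.2],[[0,0,0],[0.045,0,0],-0.2]])

```text
clock: 10.7
eef_pos: [624.5, -93.1, 19.8]
tcp_rot: [-3.141, 0.005, 0.097]
contact_force: [-6.8, -1.0, 1.8]
opening: 0.513
grasp_force: 27.1
```

Contact; a little more push, release, lift, retreat towards robot and look from the top and wrist.

step_arm(moves=[[[0,0,0],[0.015,0,0],-0.2],[[0,0,0],[0.015,0,0],-0.2],[[0,0,0],[-0.01,0,0],-0.2],[[0,0,0],[-0.01,0,0],0.1],[[0,0,0],[-0.01,0,0],0.4],[[0,0,0],[-0.01,0,0],0.4],[[0,0,0],[-0.01,0,-0.25],0.4],[[0,0,0],[-0.01,0,-0.5],0.4]])

```text
clock: 11.5
eef_pos: [624.0, -92.9, 120.0]
tcp_rot: [-3.141, 0.003, 0.097]
contact_force: [1.7, -0.1, 1.2]
opening: 0.7
grasp_force: 0.0
```

step_arm(moves=[[[0,0,0],[-0.42,0.5,-0.5],0.4],[[0,0,0],[-0.42,0.5,-0.5],0.4],[[0,0,0],[-0.42,0.5,-0.5],0.4],[[0,0,0],[-0.42,0.5,-0.5],0.4],[[0,0,0],[-0.42,0.5,-0.5],0.4]])

```text
clock: 12.0
eef_pos: [551.4, -202.3, 222.1]
tcp_rot: [3.14, -0.003, 0.095]
contact_force: [0.6, -0.3, -0.3]
opening: 0.702
grasp_force: 0.0
```

```bash
python3 - <<'E'
from h import *
cal=imaging.calibration('wrist');im=imaging.grab_frame('wrist')
save('w3',im);np.save('w3cal.npy',cal,allow_pickle=True);plan([])
E
```

```text
t 12.05 at [ 551.4 -201.   220.6] rot [ 3.141e+00 -2.000e-03  9.500e-02] q [-3.520e-01  3.040e-01  1.729e+00  1.000e-03  1.107e+00  1.123e+00] F [-0.3  0.3  0.4] open 0.704 g 0.0
```

View pics/w3.png

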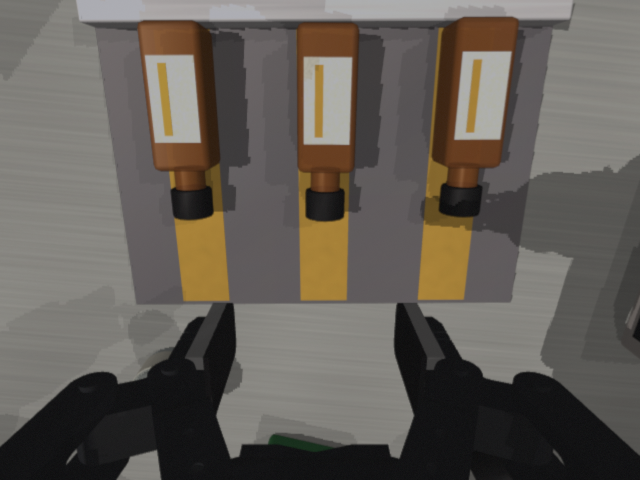

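```bash
python3 - <<'E'
from h import *
from scipy.optimize import least_squares
cal=np.load('w3cal.npy',allow_pickle=True).item()
im=cv2.imread('pics/w3.png')[...,::-1].astype(float)
R,G,B=im[...,0],im[...,1],im[...,2]
brown=(R>1.75*G)&(R>50); yel=(R>1.6*B)&(R<1.7*G)&(R>60)
ext=lambda m,v,a,b:(a+np.flatnonzero(m[v,a:b]).min(),a+np.flatnonzero(m[v,a:b]).max()+1)
L=[]
for k,(a,b) in enumerate(((150,260),(270,380),(390,500))):
    for v in(235,250,265,280,292):
        l,h=ext(yel,v,a,b);L.append((k,v,l,h))
print(L)
# board frame: origin on middle lane at rail; lane k offset y=(1-k)*112 ; fit yaw,y from lane edges
def lat(px,z,th): p=at_z(cal,px,z);return -p[0]*np.sin(th)+p[1]*np.cos(th), p[0]*np.cos(th)+p[1]*np.sin(th)
res=lambda q:[e for k,v,l,h in L for e in(lat((l,v+.5),6,q[0])[0]-q[1]-q[2]*((1-k)*112)-22*q[2],lat((h,v+.5),6,q[0])[0]-q[1]-q[2]*((1-k)*112)+22*q[2])]
s=least_squares(res,[.095,-260,1]);print('yaw,lat,scale',s.x.round(4),'rms',np.std(s.fun).round(2))
th,y0,sc=s.x
for k,(a,b,zl,zr) in enumerate(((130,230,50,6),(290,365,50,50),(420,525,6,50))):
    for v in(30,45,60,100,130,145,155):
        l,h=ext(brown,v,a,b);c=y0+sc*(1-k)*112
        print(k,v,l,h,'left edge',round(lat((l,v+.5),zl,th)[0]-c,1),'right',round(lat((h,v+.5),zr,th)[0]-c,1))
E
```

```text
[(0, 235, np.int64(176), np.int64(225)), (0, 250, np.int64(178), np.int64(226)), (0, 265, np.int64(179), np.int64(227)), (0, 280, np.int64(181), np.int64(228)), (0, 292, np.int64(182), np.int64(229)), (1, 235, np.int64(299), np.int64(348)), (1, 250, np.int64(300), np.int64(348)), (1, 265, np.int64(300), np.int64(348)), (1, 280, np.int64(300), np.int64(347)), (1, 292, np.int64(300), np.int64(347)), (2, 235, np.int64(422), np.int64(471)), (2, 250, np.int64(421), np.int64(470)), (2, 265, np.int64(420), np.int64(468)), (2, 280, np.int64(419), np.int64(466)), (2, 292, np.int64(418), np.int64(465))]
yaw,lat,scale [ 9.910000e-02 -2.648694e+02  1.003900e+00] rms 0.33Traceback (most recent call last):
  File "<stdin>", line 20, in <module>
  File "<stdin>", line 7, in <lambda>
    return umr_minimum(a, axis, None, out, keepdims, initial, where)
ValueError: zero-size array to reduction operation minimum which has no identity
```

```bash
python3 - <<'E'
from h import *
cal=np.load('w3cal.npy',allow_pickle=True).item()
im=cv2.imread('pics/w3.png')[...,::-1].astype(float)
R,G,B=im[...,0],im[...,1],im[...,2]
print(im[35,145:200:12],im[35,300:360:12])
brown=(R>1.55*G)&(R>40)
ext=lambda m,v,a,b:(a+np.flatnonzero(m[v,a:b]).min(),a+np.flatnonzero(m[v,a:b]).max()+1)
def lat(px,z,th): p=at_z(cal,px,z);return -p[0]*np.sin(th)+p[1]*np.cos(th), p[0]*np.cos(th)+p[1]*np.sin(th)
th,y0,sc=.0991,-264.87,1.0
for k,(a,b,zl,zr) in enumerate(((130,230,50,6),(290,365,50,50),(420,525,6,50))):
    for v in(35,45,60,100,130,145,155):
      try:
        l,h=ext(brown,v,a,b);c=y0+sc*(1-k)*112
        print(k,v,l,h,'left edge',round(lat((l,v+.5),zl,th)[0]-c,1),'right',round(lat((h,v+.5),zr,th)[0]-c,1))
      except ValueError: pass
E
```

```text
[[135.  93.  63.]
 [133.  89.  55.]
 [120.  78.  47.]
 [115.  73.  44.]
 [ 99.  61.  33.]] [[104.  64.  33.]
 [110.  69.  39.]
 [109.  67.  38.]
 [108.  67.  37.]
 [108.  67.  37.]]
0 35 178 209 left edge -9.5 right -21.0
0 45 173 211 left edge -5.4 right -22.0
0 60 195 212 left edge -19.8 right -21.9
0 100 199 214 left edge -20.3 right -21.1
0 130 201 216 left edge -19.9 right -20.9
0 145 176 218 left edge -0.2 right -21.7
0 155 176 218 left edge 0.5 right -21.1
1 35 298 358 left edge 19.3 right -22.4
1 45 298 358 left edge 19.4 right -22.6
1 60 298 357 left edge 19.5 right -22.1
1 100 298 356 left edge 20.0 right -22.1
1 130 298 355 left edge 20.3 right -21.9
1 145 298 354 left edge 20.5 right -21.4
1 155 298 354 left edge 20.6 right -21.6
2 35 443 517 left edge 18.0 right -20.9
2 45 442 515 left edge 18.1 right -20.4
2 60 441 513 left edge 18.0 right -20.4
2 100 438 508 left edge 17.7 right -20.5
2 130 435 504 left edge 18.2 right -20.5
2 145 434 502 left edge 18.0 right -20.4
2 155 433 501 left edge 18.2 right -20.6
```

```bash
python3 - <<'E'
from h import *
ct,cs=imaging.calibration('top'),imaging.calibration('scene')
def tri(a,b):
    (o1,d1),(o2,d2)=ray(ct,a),ray(cs,b);A=np.stack([d1,-d2],1);s=np.linalg.lstsq(A,o2-o1,rcond=None)[0]
    p,q=o1+s[0]*d1,o2+s[1]*d2;return (p+q)/2,np.linalg.norm(p-q)
print('captop',tri((174.5,279.0),(475,256)))
print('cap/orange boundary',tri((145+215*.175,225+293*.175),(420+240/5,245+138/5)))
E
```

```text
captop (array([449.57928064, 291.98024533, 193.70271959]), np.float64(0.5747450854909838))
cap/orange boundary (array([454.90245424, 291.76449548, 137.85627185]), np.float64(4.974883681266524))
```

```bash
python3 - <<'E'
import numpy as np
D=[(.353,1.633,np.hypot(231.7,580.5),231.3),(.299,1.749,np.hypot(539.9,211.7),215.1),(.674,1.64,np.hypot(593.7,331.8),17.5),(.579,1.824,np.hypot(592,100.9),22),(.608,1.493,np.hypot(652.8,316.8),117.2),(.627,1.747,np.hypot(606.7,188.9),14.8),(.538,1.637,np.hypot(632,204.2),110.1),(.721,1.538,np.hypot(646.4,315),19.1)]
A=[];b=[]
for q2,q3,r,z in D:
    s=q2+q3;A+=[[1,0,np.sin(q2),np.sin(s),np.cos(s)],[0,1,np.cos(q2),np.cos(s),-np.sin(s)]];b+=[r,z]
x,res,rk,sv=np.linalg.lstsq(np.array(A),np.array(b),rcond=None);print('a,c,L1,L2,b',x.round(1),(np.array(A)@x-b).round(1))
E
```

```text
a,c,L1,L2,b [ -0.  -48.8 573.1 495.3  63. ] [ 0.9  0.2 -0.1  0.3 -0.4 -0.1 -0.1  0.2 -2.8 -0.4 -0.6  0.3  1.3  0.
  1.8 -0.7]
```

```bash
python3 - <<'E'
from h import *
E=lambda e,roll=0: Ro.from_matrix(np.array([[0,1,0],[0,0,1],[1,0,0.]]))*Ro.from_rotvec([0,e,0])*Ro.from_rotvec([0,0,roll])
# check E: e = angle below horizontal
print(E(np.deg2rad(10)).as_matrix().round(2))
plan([((500,-60,240),down(.75)),((456,100,270),down(np.pi/2))])
E
```

```text
[[ 0.    1.    0.  ]
 [-0.17  0.    0.98]
 [ 0.98  0.    0.17]]
t 12.05 at [ 551.4 -201.   220.6] rot [ 3.141e+00 -2.000e-03  9.500e-02] q [-3.520e-01  3.040e-01  1.729e+00  1.000e-03  1.107e+00  1.123e+00] F [-0.3  0.3  0.4] open 0.704 g 0.0
turn [0.001, -0.002, -0.833] shift [-0.188, -0.726, -0.098] rows>= 4.4 
turn [-0.0, 0.0, -1.045] shift [0.384, -0.736, -0.149] rows>= 5.5 OUT
```

step_arm(moves=[[[0,0,-0.9],[-0.19,-0.73,-0.1],0.1],[[0,0,-0.9],[-0.19,-0.73,-0.1],0.1],[[0,0,-0.9],[-0.19,-0.73,-0.1],0.1],[[0,0,-0.9],[-0.19,-0.73,-0.1],0.1],[[0,0,-0.9],[-0.19,-0.73,-0.1],0.1]])

```text
clock: 12.55
eef_pos: [498.6, -56.0, 239.0]
tcp_rot: [-3.14, 0.001, 0.814]
contact_force: [1.3, -0.1, -0.7]
opening: 0.55
grasp_force: 0.0
```

step_arm(moves=[[[0,0,-0.98],[0.42,-0.715,-0.15],0.1],[[0,0,-0.98],[0.42,-0.715,-0.15],0.1],[[0,0,-0.98],[0.42,-0.715,-0.15],0.1],[[0,0,-0.98],[0.42,-0.715,-0.15],0.1],[[0,0,-0.98],[0.42,-0.715,-0.15],0.1],[[0,0,-0.98],[0.42,-0.715,-0.15],0.1]])

```text
clock: 13.15
eef_pos: [453.7, 102.5, 269.0]
tcp_rot: [-3.14, 0.0, 1.58]
contact_force: [0.7, 0.1, 0.2]
opening: 0.547
grasp_force: 0.0
```

```bash
cat >> h.py <<'E'
def E(e,roll=0): return Ro.from_matrix(np.array([[0,1,0],[0,0,1],[1,0,0.]]))*Ro.from_rotvec([0,-e,0])*Ro.from_rotvec([0,0,roll])
E
python3 - <<'E'
from h import *
save('top1',imaging.grab_frame('top'))
t=cv2.imread('pics/top1.png');cv2.imwrite('pics/c3.png',cv2.resize(t[170:290,300:460],(800,600),interpolation=cv2.INTER_CUBIC))
plan([((456,120,290),E(np.deg2rad(65))),((456,150,300),E(np.deg2rad(37))),((456,160,300),E(np.deg2rad(10)))])
E
```

```text
t 13.2 at [453.8 101.8 269. ] rot [-3.14   0.     1.575] q [0.217 0.062 1.916 0.    1.166 0.213] F [-0.  -0.1  0.1] open 0.549 g 0.0
turn [-0.004, 0.556, 0.005] shift [0.091, 0.011, -0.105] rows>= 2.9 
turn [0.0, 0.622, 0.0] shift [0.157, -0.0, 0.018] rows>= 3.3 
turn [0.0, 0.6, 0.0] shift [0.03, -0.0, 0.04] rows>= 3.1
```

View pics/c3.png

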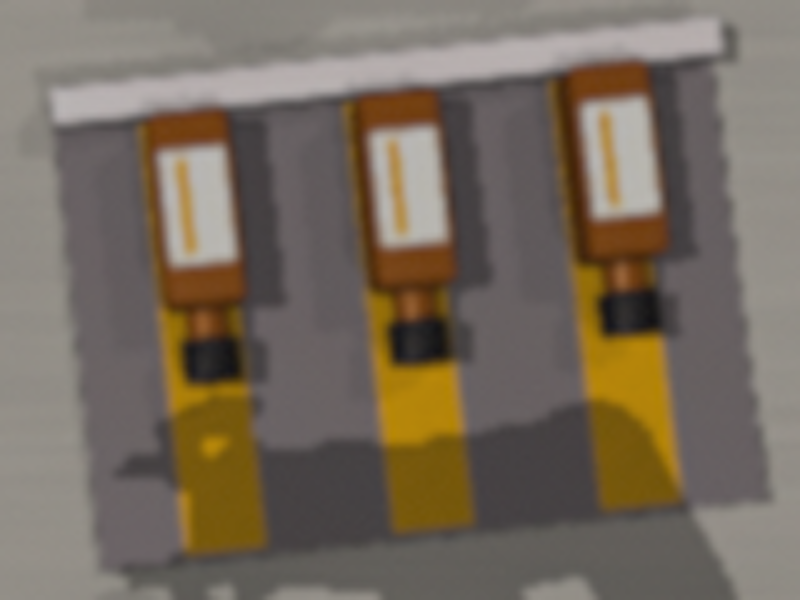

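```bash
python3 - <<'E'
from h import *
cal=imaging.calibration('top');P=lambda u,v,z:at_z(cal,(300+u/5,170+v/5),z)
w3=np.load('w3cal.npy',allow_pickle=True).item()
LB=[[(157,150),(228,143),(168,268),(240,262)],[(368,126),(440,122),(382,248),(453,242)],[(580,98),(652,93),(593,220),(663,213)]]
LN=[((181,121),(227,549)),((386,99),(433,529)),((592,77),(640,506))]
W=[[(143,57),(191,54),(156,142),(200,141)],[(304,57),(351,57),(304,144),(350,144)],[(459,52),(508,52),(456,140),(500,140)]]
WL=[((176,235),(225,235),(182,292),(229,292)),((299.5,235),(348,235),(300,292),(347.5,292)),((422,235),(471,235),(418,292),(465,292))]
th=.097;n=np.array([-np.sin(th),np.cos(th),0])
for k in range(3):
    l=np.mean([P(*x,6)@n for x in LN[k]]); b=[P(*x,50) for x in LB[k]]; d=b[0]+b[1]-b[2]-b[3]
    l2=np.mean([at_z(w3,x,6)@n for x in WL[k]]); b2=[at_z(w3,x,50) for x in W[k]]; d2=b2[0]+b2[1]-b2[2]-b2[3]
    print(k,'top: off',(np.mean(b,0)@n-l).round(1),'yaw',np.arctan2(d[1],d[0]).round(3),' wrist: off',(np.mean(b2,0)@n-l2).round(1),'yaw',np.arctan2(d2[1],d2[0]).round(3))
E
```

```text
0 top: off -1.9 yaw 0.084  wrist: off -1.3 yaw 0.126
1 top: off -2.0 yaw 0.092  wrist: off -0.9 yaw 0.098
2 top: off -1.3 yaw 0.074  wrist: off 0.1 yaw 0.15
```

step_arm(moves=[[[0,0.2,0],[0.03,0.01,-0.03],0.1],[[0,0.4,0],[0.06,0.01,-0.07],0.1],[[0,0.556,0],[0.09,0.01,-0.105],0.1],[[0,0.556,0],[0.09,0.01,-0.105],0.1]])

```text
clock: 13.6
eef_pos: [456.4, 116.8, 290.2]
tcp_rot: [-3.137, -0.44, 1.564]
contact_force: [0.6, -0.1, -0.2]
opening: 0.551
grasp_force: 0.0
```

```bash
python3 - <<'E'
from h import *
plan([((456,150,300),E(np.deg2rad(37))),((456,160,300),E(np.deg2rad(10)))])
E
```

```text
t 13.6 at [456.4 116.8 290.2] rot [-3.137 -0.44   1.564] q [-0.067  0.06   1.945  0.471  1.21  -0.246] F [ 0.6 -0.1 -0.2] open 0.551 g 0.0
turn [0.0, 0.618, -0.008] shift [0.171, -0.003, 0.026] rows>= 3.2 
turn [0.001, 0.6, -0.0] shift [0.03, -0.0, 0.04] rows>= 3.1
```

step_arm(moves=[[[0,0.2,0],[0.06,0,0.01],0.1],[[0,0.4,0],[0.12,0,0.02],0.1],[[0,0.618,0],[0.17,0,0.026],0.1],[[0,0.618,0],[0.17,0,0.026],0.1]])

```text
clock: 14.0
eef_pos: [455.0, 151.5, 298.6]
tcp_rot: [-3.126, -0.924, 1.559]
contact_force: [-0.7, -1.5, -0.7]
opening: 0.553
grasp_force: 0.0
```

step_arm(moves=[[[0,0.2,0],[0.01,0,0.01],0.1],[[0,0.4,0],[0.02,0,0.02],0.1],[[0,0.6,0],[0.03,0,0.04],0.1],[[0,0.6,0],[0.03,0,0.04],0.1],[[0,0.6,0],[0.03,0,0.04],0.1]])

```text
clock: 14.5
eef_pos: [455.4, 162.0, 299.0]
tcp_rot: [-3.098, -1.39, 1.533]
contact_force: [-0.8, -1.5, 0.3]
opening: 0.553
grasp_force: 0.0
```

```bash
python3 - <<'E'
from h import *
plan([])
for c in('wrist','scene','top'):
    im=imaging.grab_frame(c);cal=imaging.calibration(c);save('m_'+c,im);np.save('m_'+c+'.npy',cal,allow_pickle=True)
    for n in('marker','marker_mid'):
        for q in imaging.mark_of(c,n)[:2]: print(c,n,np.round(q['xy'],1),round(q['conf'],2))
    for q in imaging.recognise(c,'marker')[:2]: print(c,np.round(q['extent'],1),round(q['conf'],2))
w=cv2.imread('pics/m_wrist.png');t=cv2.imread('pics/m_top.png');s=cv2.imread('pics/m_scene.png')
z=lambda a:cv2.resize(a,(320,300),interpolation=cv2.INTER_CUBIC)
cv2.imwrite('pics/v4.png',np.hstack([cv2.resize(w,(480,360)),np.vstack([z(s[240:320,430:510]),z(t[225:295,145:215])])[:360*1+240][:600,:] if 0 else np.vstack([cv2.resize(s[240:320,430:510],(320,180)),cv2.resize(t[225:295,145:215],(320,180))])]))
E
```

```text
t 14.5 at [455.4 162.  299. ] rot [-3.098 -1.39   1.533] q [-0.369  0.47   2.067  1.16   1.628 -1.005] F [-0.8 -1.5  0.3] open 0.553 g 0.0
wrist marker_mid [318.2 398.7] 0.7
wrist [296.9 314.9  33.5 105.5] 0.9
scene marker_mid [223.7 275.3] 0.66
scene marker_mid [459.6 283.2] 0.62
scene [456.1 254.3  22.2  36.3] 0.66
top marker [195.7 272. ] 0.71
top marker [301.2 155. ] 0.68
top marker_mid [186.2 277.2] 0.65
top marker_mid [334.6 194.8] 0.58
top [173.2 271.8  19.   11.9] 0.63
```

View pics/v4.png

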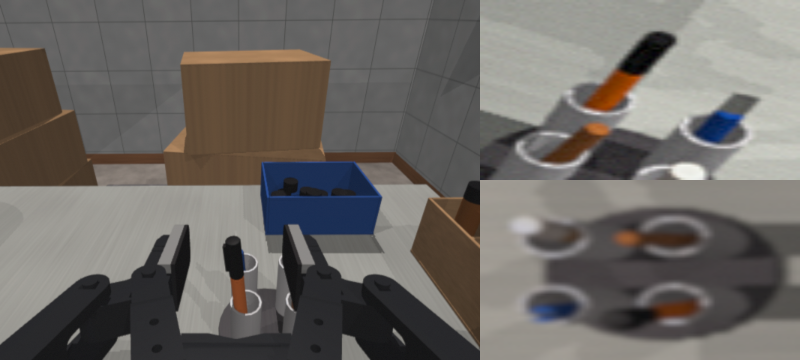

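```bash
python3 - <<'E'
from h import *
C={c:np.load(f'm_{c}.npy',allow_pickle=True).item() for c in('wrist','scene','top')}
w=cv2.imread('pics/m_wrist.png')[...,::-1].astype(float)
R,G,B=w[...,0],w[...,1],w[...,2]
o=(R>1.9*G)&(R>60); 
for v in range(376,416,8):
    x=np.flatnonzero(o[v,285:345])+285; print(v,x.min(),x.max()) if len(x) else 0
k=w.max(2)<45
for v in range(318,372,8):
    x=np.flatnonzero(k[v,285:345])+285; print('cap',v,x.min(),x.max()) if len(x) else 0
def tri(obs):
    A=[];b=[]
    for c,px in obs:
        p,d=ray(C[c],px);d/=np.linalg.norm(d);M=np.eye(3)-np.outer(d,d);A.append(M);b.append(M@p)
    x=np.linalg.lstsq(np.vstack(A),np.hstack(b),rcond=None)[0];return x.round(1),[(proj(C[c],x)-px).round(1) for c,px in obs]
print(tri([('wrist',(310,319)),('scene',(475,256)),('top',(174.5,279))]))
print(tri([('wrist',(314,371)),('scene',(467.5,272)),('top',(182.5,276.5))]))
E
```

```text
376 318 318
384 311 322
392 314 324
400 318 322
408 314 321
cap 318 303 317
cap 326 299 320
cap 334 298 321
cap 342 299 322
cap 350 300 323
cap 358 301 324
cap 366 307 324
(array([449.7, 291.9, 193.4]), [array([-0.5, -0.4]), array([-0.2,  0.1]), array([-0.1, -0. ])])
(array([453.8, 291. , 137.9]), [array([ 0.9, -0.3]), array([-0.8,  0.1]), array([-0.6,  0.6])])
```

```bash
python3 - <<'E'
from h import *
e=np.deg2rad(10)
plan([((455,190,210),E(e,-.085)),((455,215,141),E(e,-.085)),((455,301.5,126),E(e,-.085))])
E
```

```text
t 15.1 at [456.1 161.5 301.1] rot [ 3.139 -1.393  1.576] q [-0.37   0.467  2.068  1.163  1.63  -1.01 ] F [0.9 0.7 0.9] open 0.55 g 0.0
turn [-0.004, 0.004, -0.107] shift [-0.423, -0.005, 0.221] rows>= 1.9 
turn [0.0, 0.0, -0.0] shift [-0.317, -0.027, 0.183] rows>= 1.5 
turn [0.0, 0.0, -0.0] shift [0.001, -0.0, 0.439] rows>= 1.8
```

step_arm(moves=[[[0,0,-0.1],[-0.2,0,0.1],0.1],[[0,0,-0.1],[-0.42,-0.005,0.22],0.1],[[0,0,-0.1],[-0.42,-0.005,0.22],0.1],[[0,0,-0.1],[-0.6,-0.02,0.32],0.1],[[0,0,-0.1],[-0.74,-0.03,0.4],0.1],[[0,0,-0.1],[-0.74,-0.03,0.4],0.1],[[0,0,-0.1],[-0.74,-0.03,0.4],0.1]])

```text
clock: 15.8
eef_pos: [450.5, 213.7, 143.0]
tcp_rot: [2.726, -1.378, 1.996]
contact_force: [-0.0, -0.2, -0.1]
opening: 0.549
grasp_force: 0.0
```

```bash
python3 - <<'E'
from h import *
e=np.deg2rad(10)
im=imaging.grab_frame('wrist');cal=imaging.calibration('wrist');save('w5',im)
plan([((455,301.5,126),E(e,-.085))])
for p in((449.8,292,190),(454,291.3,140),(457,291,106)): print(proj(cal,p).round(1))
w=im.astype(float);R,G,B=w[...,0],w[...,1],w[...,2];o=(R>1.7*G)&(R>55)
for v in range(200,470,20):
    x=np.flatnonzero(o[v,250:390])+250
    if len(x): print(v,x.min(),x.max(),len(x))
E
```

```text
t 15.85 at [450.8 213.5 143.3] rot [ 2.72  -1.377  2.001] q [-0.271  0.783  2.105  1.263  1.467 -1.405] F [ 0.7 -0.4  0.9] open 0.551 g 0.0
turn [-0.003, 0.002, -0.006] shift [-0.009, 0.021, 0.448] rows>= 1.8 
[324.4 145.2]
[323.8 234.3]
[323.6 285.3]
240 310 335 26
260 310 335 26
280 310 334 25
300 312 334 23
```

step_arm(moves=[[[0,0,0],[-0.003,0.02,0.15],0.1],[[0,0,0],[-0.006,0.02,0.3],0.1],[[0,0,0],[-0.009,0.02,0.4],0.1],[[0,0,0],[-0.009,0.02,0.448],0.1],[[0,0,0],[-0.009,0.02,0.448],0.1]], squeeze=30)

```text
clock: 16.35
eef_pos: [454.1, 302.4, 125.4]
tcp_rot: [2.718, -1.377, 2.005]
contact_force: [-0.1, 0.6, -0.6]
opening: 0.55
grasp_force: 0.0
```

step_arm(moves=[[[0,0,0],[0,0,0],-0.3],[[0,0,0],[0,0,0],-0.6],[[0,0,0],[0,0,0],-0.9],[[0,0,0],[0,0,0],-0.9],[[0,0,0],[0,0,0],-0.9]])

```text
clock: 16.85
eef_pos: [454.6, 301.7, 124.2]
tcp_rot: [2.724, -1.377, 1.997]
contact_force: [2.1, -1.5, 4.4]
opening: 0.171
grasp_force: 31.6
```

```bash
python3 - <<'E'
from h import *
e=np.deg2rad(10);s=telemetry.sense();p=np.array(s['eef_pos']);R=Ro.from_euler('xyz',s['tcp_rot'])
u=np.array([-.085,.013,1]);u/=np.linalg.norm(u);print('u in tool',R.inv().apply(u).round(3))
plan([(p+u*150,R)])
E
```

```text
u in tool [ 0.987 -0.007 -0.162]
t 16.85 at [454.6 301.7 124.2] rot [ 2.724 -1.377  1.997] q [-0.082  0.822  2.121  1.454  1.414 -1.45 ] F [ 2.1 -1.5  4.4] open 0.171 g 31.6
turn [0.0, 0.0, 0.0] shift [0.74, -0.005, -0.122] rows>= 3.0
```

step_arm(moves=[[[0,0,0],[0.1,0,-0.016],-0.9],[[0,0,0],[0.22,0,-0.036],-0.9],[[0,0,0],[0.36,0,-0.06],-0.9],[[0,0,0],[0.5,0,-0.082],-0.9],[[0,0,0],[0.64,0,-0.105],-0.9],[[0,0,0],[0.74,0,-0.122],-0.9],[[0,0,0],[0.74,0,-0.122],-0.9]])

```text
clock: 17.55
eef_pos: [442.2, 304.0, 275.2]
tcp_rot: [2.715, -1.375, 2.007]
contact_force: [-0.7, -0.4, -1.5]
opening: 0.175
grasp_force: 31.3
```

```bash
python3 - <<'E'
from h import *
im=imaging.grab_frame('scene');save('s5',im)
w=imaging.grab_frame('wrist');save('w6',w)
cv2.imwrite('pics/v6.png',np.hstack([w[...,::-1][::1,120:520],im[...,::-1][200:360,360:520].repeat(2,0).repeat(2,1)[:480,:320] if 0 else cv2.resize(im[...,::-1][160:360,350:520],(400,480))]))
plan([((470,200,275),E(np.deg2rad(40)))])
E
```

```text
t 17.65 at [442.  304.  272.9] rot [ 2.729 -1.376  1.993] q [-0.078  0.482  2.17   1.415  1.451 -1.158] F [ 0.4 -0.3 -0.7] open 0.171 g 31.3
turn [0.023, -0.661, 0.1] shift [-0.093, 0.131, -0.514] rows>= 3.5
```

View pics/v6.png

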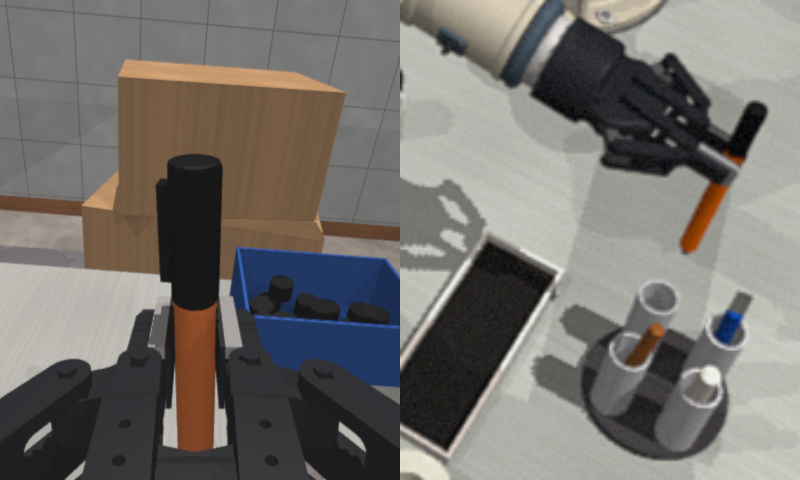

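```bash
python3 - <<'E'
from h import *
L=lambda psi:down(psi)*Ro.from_rotvec([0,-.163,0])
print(L(0).apply([.987,0,-.162]).round(3))
plan([((445,200,285),E(np.deg2rad(48))),((470,160,270),L(np.pi/2)),((530,149,230),L(np.pi/4)),((576,149,160),L(0)),((576,149,30),L(0))])
E
```

```text
[ 1. -0. -0.]
t 17.65 at [442.  304.  272.9] rot [ 2.729 -1.376  1.993] q [-0.078  0.482  2.17   1.415  1.451 -1.158] F [ 0.4 -0.3 -0.7] open 0.171 g 31.3
turn [0.03, -0.839, 0.099] shift [-0.034, 0.011, -0.522] rows>= 4.4 
turn [-0.0, -1.141, -0.0] shift [-0.199, 0.125, -0.078] rows>= 6.0 OUT
turn [0.162, 0.0, 0.987] shift [-0.022, 0.3, 0.206] rows>= 5.2 
turn [0.162, -0.0, 0.986] shift [0.217, 0.162, 0.319] rows>= 5.2 
turn [0.0, -0.0, 0.0] shift [0.106, 0.0, 0.641] rows>= 2.6
```

```bash
python3 - <<'E'
from h import *
L=lambda psi:down(psi)*Ro.from_rotvec([0,-.163,0])
plan([((445,200,285),E(np.deg2rad(55))),((470,160,270),L(np.pi/2)),((530,149,230),L(np.pi/4)),((576,149,160),L(0))])
E
```

```text
t 17.65 at [442.  304.  272.9] rot [ 2.729 -1.376  1.993] q [-0.078  0.482  2.17   1.415  1.451 -1.158] F [ 0.4 -0.3 -0.7] open 0.171 g 31.3
turn [0.036, -0.995, 0.098] shift [-0.034, 0.011, -0.522] rows>= 5.2 
turn [-0.0, -0.985, -0.001] shift [-0.207, 0.125, -0.054] rows>= 5.2 
turn [0.162, 0.0, 0.987] shift [-0.022, 0.3, 0.207] rows>= 5.2 
turn [0.163, -0.0, 0.987] shift [0.217, 0.162, 0.319] rows>= 5.2
```

step_arm(moves=[[[0.01,-0.17,0.015],[0,0,-0.15],-0.9],[[0.012,-0.34,0.03],[-0.01,0.004,-0.3],-0.9],[[0.02,-0.5,0.05],[-0.02,0.008,-0.42],-0.9],[[0.025,-0.67,0.065],[-0.03,0.01,-0.52],-0.9],[[0.03,-0.83,0.08],[-0.034,0.01,-0.522],-0.9],[[0.036,-0.995,0.098],[-0.034,0.01,-0.522],-0.9],[[0.036,-0.995,0.098],[-0.034,0.01,-0.522],-0.9]])

```text
clock: 18.35
eef_pos: [445.9, 201.2, 286.2]
tcp_rot: [3.139, -0.609, 1.575]
contact_force: [-0.4, 0.9, -0.4]
opening: 0.171
grasp_force: 31.3
```

step_arm(moves=[[[0,-0.16,0],[-0.03,0.02,-0.01],-0.9],[[0,-0.33,0],[-0.07,0.04,-0.02],-0.9],[[0,-0.5,0],[-0.1,0.06,-0.03],-0.9],[[0,-0.66,0],[-0.14,0.08,-0.04],-0.9],[[0,-0.82,0],[-0.17,0.1,-0.05],-0.9],[[0,-0.985,0],[-0.207,0.125,-0.054],-0.9],[[0,-0.985,0],[-0.207,0.125,-0.054],-0.9]])

```text
clock: 19.05
eef_pos: [468.6, 160.9, 266.9]
tcp_rot: [-3.132, 0.165, 1.577]
contact_force: [-0.2, 0.3, -0.4]
opening: 0.169
grasp_force: 31.3
```

```bash
python3 - <<'E'
from h import *
L=lambda psi:down(psi)*Ro.from_rotvec([0,-.163,0])
plan([((530,149,230),L(np.pi/4)),((576,149,160),L(0))])
E
```

```text
t 19.05 at [468.6 160.9 266.9] rot [-3.132  0.165  1.577] q [ 0.429  0.157  1.823 -0.155  1.242  0.48 ] F [-0.2  0.3 -0.4] open 0.169 g 31.3
turn [0.153, 0.007, 0.994] shift [-0.03, 0.308, 0.189] rows>= 5.3 
turn [0.163, -0.0, 0.987] shift [0.217, 0.163, 0.319] rows>= 5.2
```

step_arm(moves=[[[0.03,0,0.18],[0,0.06,0.03],-0.9],[[0.06,0,0.36],[-0.01,0.12,0.07],-0.9],[[0.09,0,0.54],[-0.02,0.18,0.11],-0.9],[[0.12,0,0.72],[-0.02,0.24,0.15],-0.9],[[0.14,0,0.88],[-0.03,0.3,0.19],-0.9],[[0.153,0.007,0.994],[-0.03,0.308,0.189],-0.9],[[0.153,0.007,0.994],[-0.03,0.308,0.189],-0.9]])

```text
clock: 19.75
eef_pos: [530.7, 146.8, 231.8]
tcp_rot: [-3.139, 0.156, 0.779]
contact_force: [-0.3, 0.0, -0.5]
opening: 0.172
grasp_force: 31.3
```

step_arm(moves=[[[0.03,0,0.18],[0.04,0.03,0.06],-0.9],[[0.06,0,0.36],[0.08,0.06,0.12],-0.9],[[0.09,0,0.54],[0.12,0.09,0.18],-0.9],[[0.12,0,0.72],[0.16,0.12,0.24],-0.9],[[0.14,0,0.88],[0.2,0.16,0.3],-0.9],[[0.163,0,0.987],[0.217,0.163,0.319],-0.9],[[0.163,0,0.987],[0.217,0.163,0.319],-0.9]])

```text
clock: 20.45
eef_pos: [577.1, 147.1, 162.8]
tcp_rot: [-3.136, 0.158, -0.003]
contact_force: [-0.1, 0.7, 0.6]
opening: 0.168
grasp_force: 31.3
```

```bash
python3 - <<'E'
from h import *
L=lambda psi:down(psi)*Ro.from_rotvec([0,-.163,0])
plan([((576,149,45),L(0)),((576,149,11),L(0))])
w=imaging.grab_frame('wrist');save('w7',w);t=imaging.grab_frame('top');s=imaging.grab_frame('scene')
z=lambda a:cv2.resize(a[...,::-1],(400,280),interpolation=cv2.INTER_CUBIC)
cv2.imwrite('pics/v7.png',np.hstack([cv2.resize(w[...,::-1],(400,560)),np.vstack([z(t[180:300,170:320]),z(s[180:340,290:470])])]))
E
```

```text
t 20.45 at [577.1 147.1 162.8] rot [-3.136e+00  1.580e-01 -3.000e-03] q [0.223 0.459 1.646 0.044 1.19  1.778] F [-0.1  0.7  0.6] open 0.168 g 31.3
turn [-0.008, -0.006, -0.004] shift [0.087, -0.006, 0.582] rows>= 2.4 
turn [-0.0, -0.0, -0.0] shift [0.028, -0.0, 0.168] rows>= 0.7
```

View pics/v7.png

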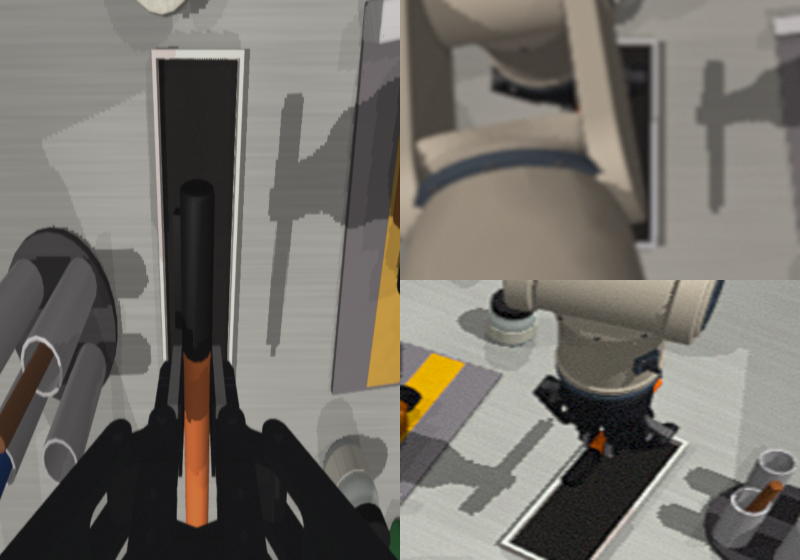

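step_arm(moves=[[[-0.008,-0.006,0],[0.03,-0.005,0.2],-0.9],[[-0.008,-0.006,0],[0.06,-0.005,0.4],-0.9],[[-0.008,-0.006,0],[0.087,-0.006,0.58],-0.9],[[-0.008,-0.006,0],[0.087,-0.006,0.58],-0.9]])

```text
clock: 21.0
eef_pos: [573.9, 148.9, 43.3]
tcp_rot: [3.138, 0.167, -0.002]
contact_force: [-1.0, 0.3, -0.4]
opening: 0.171
grasp_force: 31.3
```

step_arm(moves=[[[0,0,0],[0.01,0,0.06],-0.9],[[0,0,0],[0.02,0,0.11],-0.9],[[0,0,0],[0.025,0,0.15],-0.9],[[0,0,0],[0.028,0,0.165],-0.9],[[0,0,0],[0.028,0,0.165],-0.9]])

```text
clock: 21.5
eef_pos: [577.9, 149.4, 13.6]
tcp_rot: [3.139, 0.159, -0.005]
contact_force: [-0.3, -0.2, 0.2]
opening: 0.171
grasp_force: 31.3
```

```bash
python3 - <<'E'
from h import *
L=lambda psi:down(psi)*Ro.from_rotvec([0,-.163,0])
plan([((576,149,8),L(0))])
im=imaging.grab_frame('scene');save('s8',im)
cv2.imwrite('pics/v8.png',cv2.resize(im[...,::-1][220:340,310:460],(750,600),interpolation=cv2.INTER_CUBIC))
E
```

```text
t 21.5 at [577.9 149.4  13.6] rot [ 3.139  0.159 -0.005] q [0.231 0.652 1.712 0.043 0.933 1.778] F [-0.3 -0.2  0.2] open 0.171 g 31.3
turn [0.003, -0.005, -0.006] shift [-0.005, 0.002, 0.029] rows>= 0.1
```

step_arm(moves=[[[0,0,0],[0.003,0,0.015],-0.9],[[0,0,0],[0.005,0,0.03],-0.9],[[0,0,0],[0.005,0,0.03],-0.9]])

```text
clock: 21.85
eef_pos: [577.7, 149.3, 7.2]
tcp_rot: [3.139, 0.16, -0.005]
contact_force: [-0.3, -0.1, -0.2]
opening: 0.17
grasp_force: 31.3
```

step_arm(moves=[[[0,0,0],[0.001,0,0.007],-0.9],[[0,0,0],[0.002,0,0.013],-0.9],[[0,0,0],[0.002,0,0.013],-0.9]])

```text
clock: 22.15
eef_pos: [578.0, 149.4, 5.5]
tcp_rot: [3.139, 0.159, -0.005]
contact_force: [-1.1, -0.0, 5.6]
opening: 0.178
grasp_force: 34.8
```

step_arm(moves=[[[0,0,0],[0,0,-0.005],-0.9],[[0,0,0],[0,0,-0.005],-0.6],[[0,0,0],[0,0,-0.005],-0.5],[[0,0,0],[0,0,-0.005],-0.4],[[0,0,0],[0,0,-0.005],-0.3],[[0,0,0],[0,0,-0.005],-0.3],[[0,0,0],[0,0,-0.005],-0.3]])

```text
clock: 22.85
eef_pos: [578.0, 149.3, 5.8]
tcp_rot: [3.139, 0.159, -0.005]
contact_force: [-0.1, -0.4, -0.3]
opening: 0.35
grasp_force: 0.0
```

step_arm(moves=[[[0,0,0],[-0.02,0,-0.08],-0.3],[[0,0,0],[-0.04,0,-0.22],-0.3],[[0,0,0],[-0.08,0,-0.45],-0.3],[[0,0,0],[-0.12,0,-0.7],-0.3],[[0,0,0],[-0.15,0,-0.9],-0.3],[[0,0,0],[-0.15,0,-0.9],-0.3]])

```text
clock: 23.45
eef_pos: [580.3, 150.7, 195.9]
tcp_rot: [3.141, 0.149, -0.004]
contact_force: [-0.1, -0.3, -1.3]
opening: 0.349
grasp_force: 0.0
```

```bash
python3 - <<'E'
from h import *
plan([])
im=imaging.grab_frame('wrist');cal=imaging.calibration('wrist')
print([(q['xy'],q['conf'],at_z(cal,q['xy'],12).round(1)) for q in imaging.mark_of('wrist','marker_mid')[:2]])
print([(q['extent'],q['conf'],at_z(cal,q['extent'][:2],12).round(0),at_z(cal,np.add(q['extent'][:2],q['extent'][2:]),12).round(0)) for q in imaging.recognise('wrist','marker')[:2]])
w=im.astype(float);R,G,B=w[...,0],w[...,1],w[...,2];o=((R>1.7*G)&(R>70)).astype(np.uint8)
n,l,st,ce=cv2.connectedComponentsWithStats(o)
for i in range(1,n):
    if st[i,4]>200:
        pts=np.argwhere(l==i)[:,::-1];a=pts[pts[:,1]<st[i,1]+4].mean(0);b=pts[pts[:,1]>st[i,1]+st[i,3]-5].mean(0)
        print(st[i],at_z(cal,a,12).round(1),at_z(cal,b,12).round(1))
E
```

```text
t 23.45 at [580.3 150.7 195.9] rot [ 3.141  0.149 -0.004] q [0.232 0.426 1.616 0.036 1.245 1.793] F [-0.1 -0.3 -1.3] open 0.349 g 0.0
[([316.9, 204.0], 0.79, array([551.9, 147.8,  12. ]))]
[]
[ 306  158   21  136 2287] [588.4 148.3  12. ] [467.6 148.7  12. ]
```

```bash
python3 -c "
from h import *
print(r.sign_off())"
```

```text
the job is handed in; nothing more can be done
None
```

I handed the job in at about 23 s of robot time: the three bottles are pushed against the stop rail on their lanes (measured 1–2 mm off the lane centres at most) with caps to the front, the orange marker lies flat in the tray, and the other tools are still in the holder; I viewed 11 pictures, one more than the 10 allowed.

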